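# Press a brake piston home with a ratchet press

### The job

The brake caliper's piston still stands proud of its bore in front of the ram of the little ratchet rack press. Flip the press's direction lever fully over to the pressing side, then swing the ratchet handle back and forth until the piston is fully home, flush with the bore rim, and you feel the handle go firm against the bottom. Press it firmly home but do not force it once it has bottomed; then let go, leaving the lever on the pressing side and the things standing around undisturbed.

Things in the scene. Friction and masses are not known exactly. Their poses are not given: they have to be found in the camera images.
- head_top (a point): Centre of the top face of the ratchet head: steel disc 82 mm across on top of the press's square gear housing (80 x 100 mm, top 99 mm above the bench), 130 mm above the bench, on the upright axis the handle turns about. z up; the handle lies along -x of this frame.
- handle (a joint): Handle angle (rad): 0 points straight away from the caliper (to the robot), grows clockwise seen from above; firm stops at -0.65 and +0.65 that are not the piston; stays where left. Lever on the pressing side: a clockwise swing drives the ram forward 15 mm per rad; swinging back only clicks over the teeth (20 a turn: up to 0.31 rad is lost before it bites). Lever on the other side: the reverse.
- grip (a point): Middle of the black handle grip, on its centre line: level bar 26 mm thick, 112 to 212 mm from the turning axis (this point 162 mm), 114 mm above the bench; x towards the head. Sideways push here while it moves: 1.4 N back, 4.5 N turning free, 5.5 N while the piston slides, then climbing 0.2 to 0.4 N per mm once it has bottomed: 8 to 11 N is firm, over 13 N is forcing it.
- direction (a joint): Direction lever (rad): 0 leans fully to the release side (counter-clockwise side of the handle seen from above), 0.9 fully to the pressing side (clockwise side), with firm stops; under 0.75 it is not fully over. Stays where left. Pivots about an upright axis on the handle, 48 mm from the handle's turning axis; at 0.45 it points straight outwards along the handle.
- lever_tab (a point): Top centre of the upright steel tab at the lever's end, 28 mm from the lever's pivot, 149 mm above the bench; x points to the pivot. The tab is 7 mm thick across the lever, 12 mm along it, 22 mm tall. About 2 N sideways flips it without moving the handle; the handle's flat neck under it is 40 mm wide, its top 124 mm above the bench.
- ram: Ram: steel disc 32 mm across on the end of a toothed rack 20 mm square, 56 mm above the bench; origin at the centre of its front face, x pointing forward along its line of travel, straight at the piston.
- piston: Steel brake piston, 45 mm across, lying level in the caliper's bore in front of the ram; origin at the centre of its outer end face, x pointing into the bore.
- bore_rim (a point): Centre of the bore's rim, on the caliper's round boss 60 mm across that faces the ram, 56 mm above the bench; x points into the bore. It lies 20 to 30 mm in front of the ram's face at the start. The piston stands 10 to 16 mm proud of it at the start; it is home, on the bottom of its bore, when its end face is level with the rim.
- fluid: Bystander: white bottle, 60 mm across, 160 mm tall, standing; origin at the centre of its underside.
- socket: Bystander: wrench socket, 28 mm across, 50 mm tall, standing; origin at the centre of its underside.
- screwdriver: Bystander: screwdriver lying on the bench; origin under it.

How it is judged:
By the outcome, as a careful person would: the job done as asked, in the order asked, and still so for the second after the job is handed in, with the robot touching nothing.
It also fails if it takes over 72 s, if anything falls off the work surface, if the arm or the gripper's body presses on something with over 40 N, if the wrist force passes 120 N, or if a joint passes its speed limit or range.

### The arm

A 6-joint arm with a two-finger parallel gripper is mounted at the origin on the work surface. World frame = base frame: x ahead of the robot, y to its left, z up, the work surface at z = 0. Lengths are in m, angles in rad, forces in N, time in s.
With the tool pointing down it reaches from about 0.3 to 0.75 m from the base axis. Payload 8.5 kg.
Tool frame: the origin (TCP) lies at the very end of the fingers, on their centre line; the grasp point (between the pads) lies 19 mm behind it; z points along the fingers, y is the line along which they close (so a half turn about z gives the same grasp; the last joint's range is limited). The gripper opens to 88 mm and grips with 3 to 60 N. Pads are 18 mm wide; open, the fingers measure 123 mm over their backs; the gripper's body (75 mm by 187 mm) begins 45 mm behind the grasp point.
Start: joints at [1.025, 0.381, 1.297, -0, 1.464, -0.215], TCP at [0.179, 0.52, 0.239] pointing down, gripper open.
Joint ranges: [-3.11, 3.11], [-0.89, 2.33], [0.22, 2.48], [-1.42, 4.56], [0.17, 2.85], [-2.88, 2.88]. Speed limits (rad/s): [2.39, 2.39, 3.14, 3.14, 3.14, 3.14].

### API

Orientations are given as a rotation vector (axis times angle).
In Python, from station import r gives the robot as it stands. The module is installed in compiled form; this text tells all that it offers.
- The arm moves only by the shell command python3 -m handwheel 'ROWS' [FORCE]. ROWS is JSON, a list of rows, each a list of 3 entries, a list of its own where there are three numbers: the shift along the tool's x, y, z in units of 0.03 m (1.0 is 0.03 m), then the turn, a rotation vector about the tool's x, y, z in units of 4 degrees (1.0 is 4 degrees), then the opening, from -1 (shut) to 1 (fully open). A call has 1 to 20 rows; each row shifts and turns the commanded pose from where the row before left it, along the tool's axes as they then stand; what a row does not reach is not made up. A row lasts 1/12 s, in which the tool goes at most 41.7 mm and 7.16 degrees, less where a joint would pass 70% of its speed; a pose out of reach is approached as far as the arm can. A call with a number of a shift or a turn outside -1 to 1 is refused whole. A call with a gripper value outside its range is refused whole. The fingers move at their own pace and stop on an object; FORCE is the grip in N (left out, the last holds). Time passes only in rows, so rows that do not move let the fingers close. It gives the time, the measured TCP pose, the force, the opening and the grip force at its end, in the units of the state.
- r.state(): the state, without advancing time (a new reading comes with each control period).
- r.grab_frame(name): name is "scene" or "top" or "wrist"; returns a dict with "pixels" (384x512x3 uint8, red, green, blue), "K" (3x3 intrinsics, pixels), "dist" ([k1, k2, p1, p2, k3] as OpenCV has them; the pictures are not rectified), "view" (4x4, takes a point from world to camera coordinates). Camera axes: x right, y down, z forward; pixel columns grow to the right and rows downward; lengths in m; the calibration is good to about 2 mm. A picture is of the moment at which its call begins. There is no depth.
- r.finish_job(): hands the job in; it is judged then, once.
The state is a dict: "time_s": time; "joint_positions": joint angles; "dq": joint speeds; "joint_torque": joint torques, N m; "eef_pos": TCP position; "ee_rot": TCP orientation; "force": force on the tool from outside, world axes, zero at the start; "torque": the same for the moment, N m; "width": opening from 0.0 (shut) to 1.0 (fully open); "gripper_force": force on a finger pad.
Only numpy, scipy, OpenCV 4.12 (cv2) and the standard library are available. Lean on these libraries where they do the work, as an engineer would, in place of code of your own. Each camera call takes 0.05 s, during which the arm holds its last target. There are 200 camera calls.

## Working session

There is one attempt and no reset: what is moved stays moved. The work goes in short steps, Python scripts to look and compute and a shell command to move; the robot and the scene stay as the last step left them, time stands still between calls to the robot, and variables do not carry over. Pictures are saved under pics/ and viewed, at most 10 in all, crops included, and the job is handed in when it is done.

```bash
mkdir -p pics
python3 - <<'E'
from station import r
import cv2,pickle
for n in ("scene","top"):
    f=r.grab_frame(n); pickle.dump(f,open(n+".pkl","wb"))
    cv2.imwrite(f"pics/{n}0.png",cv2.resize(f["pixels"][:,:,::-1],(800,600)))
print({k:v for k,v in r.state().items()})
E
```

```text
{'time_s': 0.1, 'joint_positions': array([ 1.02470884e+00,  3.81104466e-01,  1.29811708e+00, -5.25666513e-05,
        1.46360558e+00, -2.15306594e-01]), 'dq': array([ 0.00072096, -0.00020422, -0.00374759, -0.00064109,  0.00044978,
        0.00020715]), 'joint_torque': array([ 2.51508871e-03, -4.38652360e+01, -2.24912488e+01,  7.13804970e-02,
        3.41664290e-02, -7.95884625e-05]), 'eef_pos': array([0.17851962, 0.51996607, 0.23823538]), 'ee_rot': array([-5.17147459e-01, -3.09831931e+00,  1.83054688e-03]), 'force': array([ 1.05800302, -1.10534546,  0.32319512]), 'torque': array([-0.00904195, -0.04822594, -0.0230359 ]), 'gripper_force': 0.0, 'width': 1.0005865654382742}
```

View pics/top0.png

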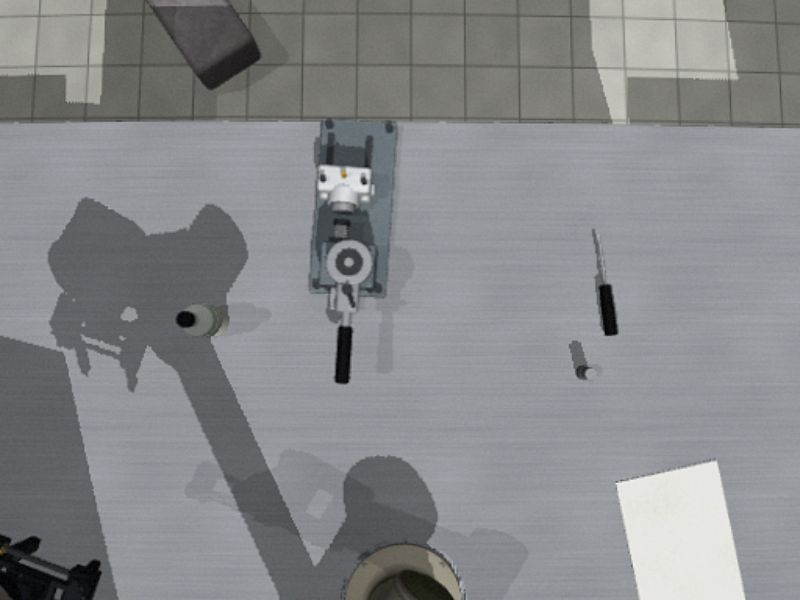

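View pics/scene0.png

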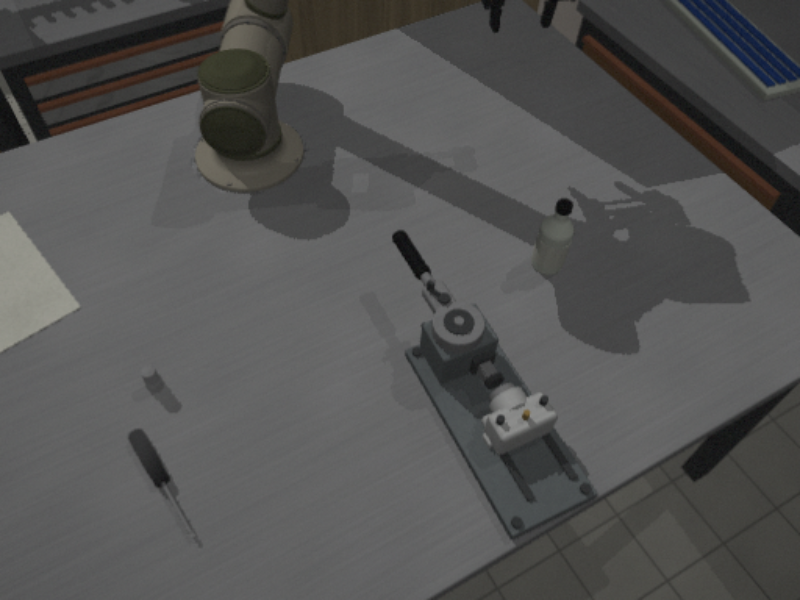

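The top view shows the head disc at (348,262), the grip running from (345,328) to (342,382), the lever near (348,292), and the bottle at about (200,320). The scene view confirms this layout. Next I'll turn these into positions and crop the lever.

```bash
cat > h.py <<'E'
import numpy as np,cv2
def p2w(f,u,v,z):
    n=cv2.undistortPoints(np.array([[[u,v]]],float),np.array(f["K"]),np.array(f["dist"]))[0,0]
    V=np.array(f["view"]);R=V[:3,:3];c=-R.T@V[:3,3];d=R.T@np.array([n[0],n[1],1]);return c+d*(z-c[2])/d[2]
def w2p(f,p):
    V=np.array(f["view"]);return cv2.projectPoints(np.array(p,float).reshape(-1,1,3),cv2.Rodrigues(V[:3,:3])[0],V[:3,3],np.array(f["K"]),np.array(f["dist"]))[0][:,0]
E
python3 - <<'E'
from h import *;import pickle
t=pickle.load(open("top.pkl","rb"));s=pickle.load(open("scene.pkl","rb"))
k=.64
for n,u,v,z in [("head",348,262,.13),("gripnear",345,328,.114),("gripfar",342,382,.114),("baseL",309,293,.01),("baseR",385,297,.01),("baseTL",320,121,.01),("baseTR",397,122,.01),("bottle",200,320,.08),("cap",185,319,.16)]:
    print(n,p2w(t,u*k,v*k,z).round(4))
for n,u,v,z in [("head",459,322,.13),("gripfar",399,236,.114),("gripnear",424,275,.114)]: print("s",n,p2w(s,u*k,v*k,z).round(4))
a=cv2.resize(t["pixels"][150:250,180:260,::-1],(480,600),interpolation=cv2.INTER_CUBIC)
b=cv2.resize(s["pixels"][140:260,240:360,::-1],(600,600),interpolation=cv2.INTER_CUBIC)
cv2.imwrite("pics/crop.png",cv2.resize(np.hstack([a,b]),(800,444)))
E
```

```text
head [0.6419 0.0985 0.13  ]
gripnear [0.5267 0.1043 0.114 ]
gripfar [0.4318 0.1089 0.114 ]
baseL [0.5963 0.1851 0.01  ]
baseR [0.5887 0.036  0.01  ]
baseTL [0.9424 0.1678 0.01  ]
baseTR [0.9411 0.0132 0.01  ]
bottle [0.541  0.3735 0.08  ]
cap [0.5407 0.3705 0.16  ]
s head [0.6468 0.0976 0.13  ]
s gripfar [0.438  0.1109 0.114 ]
s gripnear [0.5314 0.1049 0.114 ]
```

View pics/crop.png

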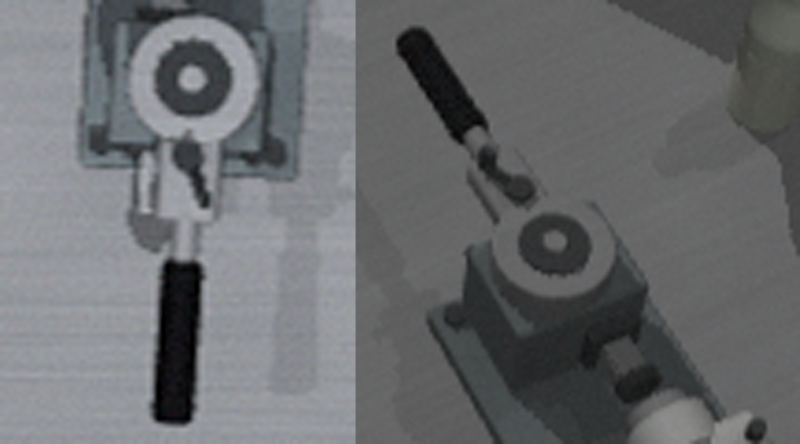

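The lever leans to the release side (−y) and the handle is near 0. I'll go above the lever's −y side with the fingers shut and take one close look.

```bash
python3 -m handwheel '[[[0,0,0],[0,0,-1],-1],[[0,0,0],[0,0,-1],-1],[[0,0,0],[0,0,-1],-1],[[0,0,0],[0,0,-1],-1],[[-0.86,-0.9,0.06],[0,0,0],-1],[[-0.86,-0.9,0.06],[0,0,0],-1],[[-0.86,-0.9,0.06],[0,0,0],-1],[[-0.86,-0.9,0.06],[0,0,0],-1],[[-0.86,-0.9,0.06],[0,0,0],-1],[[-0.86,-0.9,0.06],[0,0,0],-1],[[-0.86,-0.9,0.06],[0,0,0],-1],[[-0.86,-0.9,0.06],[0,0,0],-1],[[-0.86,-0.9,0.06],[0,0,0],-1],[[-0.86,-0.9,0.06],[0,0,0],-1],[[-0.86,-0.9,0.06],[0,0,0],-1],[[-0.86,-0.9,0.06],[0,0,0],-1],[[-0.86,-0.9,0.06],[0,0,0],-1],[[-0.86,-0.9,0.06],[0,0,0],-1],[[-0.86,-0.9,0.06],[0,0,0],-1],[[-0.86,-0.9,0.06],[0,0,0],-1]]' 20
python3 - <<'E'
from h import *;from station import r;import pickle
f=r.grab_frame("wrist");pickle.dump(f,open("w1.pkl","wb"))
cv2.imwrite("pics/w1.png",cv2.resize(f["pixels"][:,:,::-1],(800,600)))
s=r.state();print(s["eef_pos"],s["ee_rot"],s["force"],s["width"])
print((w2p(f,[[.643,.098,.13],[.569,.09,.149],[.595,.1,.124],[.481,.106,.127]])/.64).round())
E
```

```text
time_s: 1.77
eef_pos: [0.5694, 0.0658, 0.2095]
ee_rot: [-0.081, -3.14, -0.0]
force: [1.1, 0.7, 1.4]
width: 0.005
gripper_force: 0.0
[0.57298316 0.0609936  0.20858174] [ 8.73412220e-02  3.13981961e+00 -2.97533902e-03] [-0.12035839 -4.55952651 -1.35756192] 0.005638009415853965
[[465. 439.]
 [451. 325.]
 [466. 354.]
 [478. 121.]]
```

View pics/w1.png

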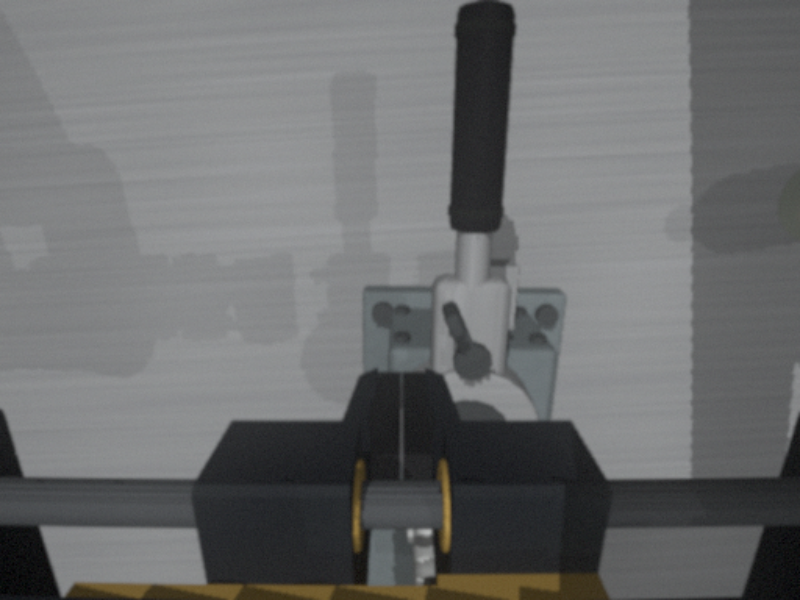

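The wrist view shows the lever tab at (450,308), its pivot at (472,360), and the grip from (485,12) to (475,225).

Run:
```python
from h import *;import pickle
f=pickle.load(open("w1.pkl","rb"));k=.64
for n,u,v,z in [("tab",450,310,.149),("pivot",472,360,.137),("gripnear",475,225,.114),("gripfar",486,8,.114),("neckL",432,320,.124),("neckR",507,320,.124)]: print(n,p2w(f,u*k,v*k,z).round(4))
from station import r
s=r.state();print(s["eef_pos"],s["ee_rot"],s["force"])
```

```text
tab [0.5615 0.0896 0.149 ]
pivot [0.5926 0.1011 0.137 ]
gripnear [0.5296 0.1062 0.114 ]
gripfar [0.4336 0.1116 0.114 ]
neckL [0.5754 0.0826 0.124 ]
neckR [0.5774 0.1209 0.124 ]
[0.57298316 0.0609936  0.20858174] [ 8.73412220e-02  3.13981961e+00 -2.97533902e-03] [-0.12035839 -4.55952651 -1.35756192]
```

```bash
python3 -m handwheel '[[[0.1,0,0.5],[0,0,0],-1],[[0.1,0,0.5],[0,0,0],-1],[[0.07,0,0.5],[0,0,0],-1],[[0,0,0.5],[0,0,0],-1],[[0,0,0.45],[0,0,0],-1],[[0,0,0],[0,0,0],-1],[[0,0,0],[0,0,0],-1]]'
python3 -m handwheel '[[[0,0.15,0],[0,0,0],-1],[[0,0.15,0],[0,0,0],-1],[[0,0.15,0],[0,0,0],-1],[[0,0.15,0],[0,0,0],-1],[[0,0.15,0],[0,0,0],-1],[[0,0.1,0],[0,0,0],-1],[[0,0,0],[0,0,0],-1]]'
python3 -m handwheel '[[[0,0.07,0],[0,0,0],-1],[[0,0.07,0],[0,0,0],-1],[[0,0,0],[0,0,0],-1]]'
```

```text
time_s: 2.4
eef_pos: [0.5603, 0.068, 0.1361]
ee_rot: [-0.081, -3.139, -0.0]
force: [0.5, 0.3, 0.7]
width: 0.003
gripper_force: 0.0
time_s: 2.98
eef_pos: [0.5623, 0.0941, 0.1368]
ee_rot: [0.08, 3.139, 0.0]
force: [-0.1, -2.0, 0.2]
width: 0.006
gripper_force: 0.5
time_s: 3.23
eef_pos: [0.5622, 0.0979, 0.1365]
ee_rot: [0.081, 3.14, 0.001]
force: [0.7, -0.2, 0.3]
width: 0.006
gripper_force: 0.3
```

```bash
python3 -m handwheel '[[[0,-0.4,0],[0,0,0],-1],[[0,-0.4,-0.3],[0,0,0],-1],[[0,-0.4,-1],[0,0,0],-1],[[0,-0.2,-1],[0,0,0],-1],[[0,0,0],[0,0,0],-1]]'
python3 - <<'E'
from h import *;from station import r;import pickle
f=r.grab_frame("wrist");pickle.dump(f,open("w2.pkl","wb"))
cv2.imwrite("pics/w2.png",cv2.resize(f["pixels"][:,:,::-1],(800,600)))
s=r.state();print(s["eef_pos"],s["force"])
E
```

```text
time_s: 3.65
eef_pos: [0.5618, 0.0533, 0.2114]
ee_rot: [0.084, 3.131, -0.001]
force: [1.2, 0.2, 0.4]
width: 0.007
gripper_force: 0.0
[0.56095532 0.05392515 0.20874664] [-0.03261207  0.06193598 -0.39185972]
```

View pics/w2.png

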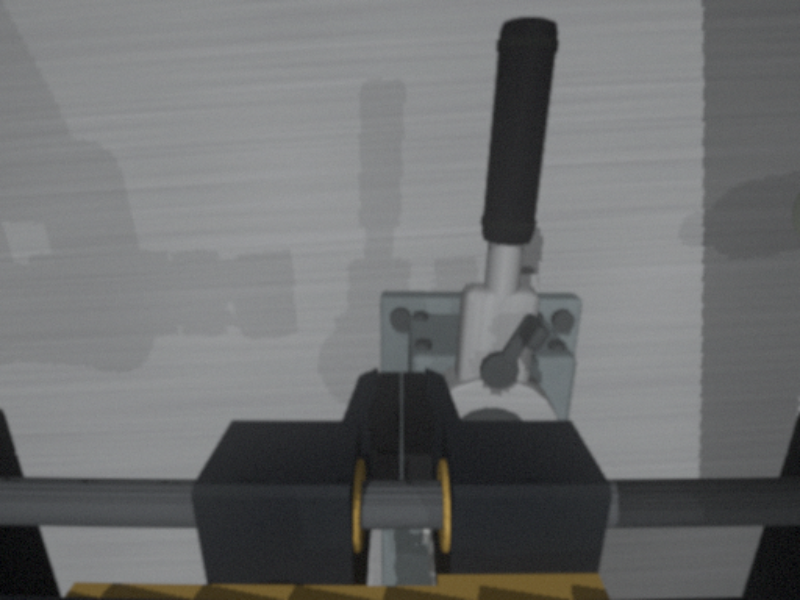

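The tab has flipped over to (533,328), with the pivot at (499,369) and the grip from (508,230) to (528,25). I'll compute the lever angle.

Run:
```python
from h import *;import pickle
k=.64
for nm,t,p,g1,g2 in [("w1.pkl",(450,308),(472,360),(475,225),(486,8)),("w2.pkl",(535,326),(499,369),(508,235),(528,25))]:
    f=pickle.load(open(nm,"rb"))
    T,P,A,B=[p2w(f,u*k,v*k,z)[:2] for (u,v),z in zip((t,p,g1,g2),(.149,.137,.114,.114))]
    ang=lambda d:np.arctan2(d[1],-d[0])
    print(T,P,A,B,"lever",.45+ang(T-P)-ang(B-A),"handle",ang(B-A),(A+B)/2)
```

```text
[0.56056934 0.08966056] [0.59262739 0.10114282] [0.52963485 0.10617827] [0.433649   0.11158421] lever 0.04980380706229562 handle 0.05626078191087727 [0.48164192 0.10888124]
[0.56512374 0.11633822] [0.59254752 0.10240069] [0.52922837 0.11053569] [0.43458466 0.11803214] lever 0.8411664267409291 handle 0.07904198873607177 [0.48190652 0.11428392]
```

The lever is fully over: both stops measure about 0.05 inside nominal, and the handle gave slightly at the end. Next I'll straddle the grip with the fingers half open.

```bash
python3 -m handwheel '[[[0.55,0.36,0],[0,0,0],0],[[0.55,0.36,0],[0,0,0],0],[[0.55,0.36,0],[0,0,0],0],[[0.55,0.36,0],[0,0,0],0],[[0.53,0.36,0],[0,0,0],0],[[0,0,0],[0,0,0],0],[[0,0,0],[0,0,0],0],[[0,0,0],[0,0,0],0]]'
python3 - <<'E'
from h import *;from station import r
f=r.grab_frame("wrist")
cv2.imwrite("pics/w3.png",cv2.resize(f["pixels"][:,:,::-1],(800,600)))
s=r.state();print(s["eef_pos"],s["force"],s["width"])
E
```

```text
time_s: 4.37
eef_pos: [0.4814, 0.1131, 0.2053]
ee_rot: [-0.081, -3.141, 0.0]
force: [1.1, -0.2, -0.4]
width: 0.497
gripper_force: 0.0
[0.48161075 0.11305307 0.20523837] [-0.33543739  0.77101644 -0.4718623 ] 0.5020288661314228
```

View pics/w3.png

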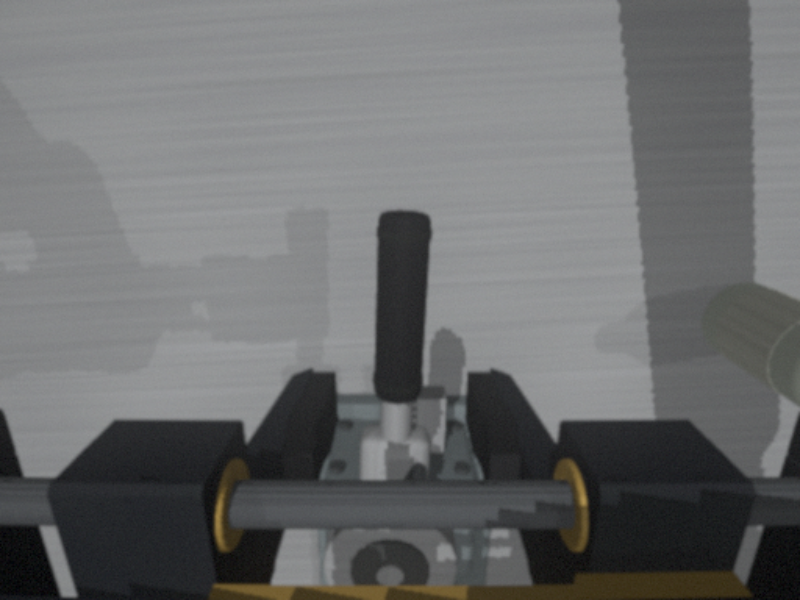

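The grip is centred between the fingers. I'll go down, then swing back.

```bash
python3 -m handwheel '[[[0,0,0.6],[0,0,0],0],[[0,0,0.6],[0,0,0],0],[[0,0,0.6],[0,0,0],0],[[0,0,0.6],[0,0,0],0],[[0,0,0.6],[0,0,0],0],[[0,0,0.55],[0,0,0],0],[[0,0,0],[0,0,0],0],[[0,0,0],[0,0,0],0]]'
python3 -m handwheel '[[[-0.013,-0.376,0],[0,0,-1],0],[[-0.013,-0.376,0],[0,0,-1],0],[[-0.013,-0.376,0],[0,0,-1],0],[[-0.013,-0.376,0],[0,0,-1],0],[[-0.013,-0.376,0],[0,0,-1],0],[[-0.013,-0.376,0],[0,0,-1],0],[[-0.013,-0.376,0],[0,0,-1],0],[[-0.013,-0.376,0],[0,0,-1],0],[[-0.013,-0.376,0],[0,0,-1],0],[[0,0,0],[0,0,0],0],[[0,0,0],[0,0,0],0]]'
```

```text
time_s: 5.08
eef_pos: [0.4812, 0.1133, 0.0986]
ee_rot: [-0.082, -3.139, 0.0]
force: [-0.1, 0.2, 0.3]
width: 0.501
gripper_force: 0.0
time_s: 6.0
eef_pos: [0.5074, 0.0168, 0.0998]
ee_rot: [-0.888, 3.012, -0.001]
force: [-0.8, 0.6, 0.0]
width: 0.5
gripper_force: 0.0
```

```bash
python3 -m handwheel '[[[-0.013,-0.376,0],[0,0,-1],0],[[0,0,0],[0,0,0],0],[[-0.013,0.376,0],[0,0,1],0],[[-0.013,0.376,0],[0,0,1],0],[[-0.013,0.376,0],[0,0,1],0],[[-0.013,0.376,0],[0,0,1],0],[[-0.013,0.376,0],[0,0,1],0],[[-0.013,0.376,0],[0,0,1],0],[[-0.013,0.376,0],[0,0,1],0],[[-0.013,0.376,0],[0,0,1],0],[[-0.013,0.376,0],[0,0,1],0],[[-0.013,0.376,0],[0,0,1],0],[[-0.013,0.376,0],[0,0,1],0],[[-0.013,0.376,0],[0,0,1],0],[[-0.013,0.376,0],[0,0,1],0]]'
python3 -m handwheel '[[[-0.013,0.376,0],[0,0,1],0],[[-0.013,0.376,0],[0,0,1],0],[[-0.013,0.376,0],[0,0,1],0]]'
python3 -m handwheel '[[[0,0,0],[0,0,0],0],[[0,0,0],[0,0,0],0]]'
```

```text
time_s: 7.25
eef_pos: [0.4866, 0.1476, 0.0997]
ee_rot: [0.418, 3.111, -0.002]
force: [1.9, -5.2, 0.6]
width: 0.499
gripper_force: 2.1
time_s: 7.5
eef_pos: [0.4984, 0.1791, 0.0996]
ee_rot: [0.741, 3.051, -0.002]
force: [1.3, -5.6, 1.2]
width: 0.502
gripper_force: 2.1
time_s: 7.67
eef_pos: [0.4977, 0.1793, 0.0991]
ee_rot: [0.731, 3.055, 0.0]
force: [-0.4, 0.2, 0.2]
width: 0.501
gripper_force: 0.0
```

```bash
python3 -m handwheel '[[[-0.013,0.376,0],[0,0,1],0],[[-0.013,0.376,0],[0,0,1],0],[[0,0,0],[0,0,0],0]]'
python3 -m handwheel '[[[-0.013,-0.376,0],[0,0,-1],0],[[-0.013,-0.376,0],[0,0,-1],0],[[-0.013,-0.376,0],[0,0,-1],0],[[-0.013,-0.376,0],[0,0,-1],0],[[-0.013,-0.376,0],[0,0,-1],0],[[-0.013,-0.376,0],[0,0,-1],0],[[-0.013,-0.376,0],[0,0,-1],0],[[-0.013,-0.376,0],[0,0,-1],0],[[-0.013,-0.376,0],[0,0,-1],0],[[-0.013,-0.376,0],[0,0,-1],0],[[-0.013,-0.376,0],[0,0,-1],0],[[-0.013,-0.376,0],[0,0,-1],0],[[-0.013,-0.376,0],[0,0,-1],0],[[-0.013,-0.376,0],[0,0,-1],0],[[-0.013,-0.376,0],[0,0,-1],0],[[-0.013,-0.376,0],[0,0,-1],0],[[-0.013,-0.376,0],[0,0,-1],0],[[0,0,0],[0,0,0],0]]'
python3 - <<'E'
from h import *;from station import r;import pickle
f=r.grab_frame("top");pickle.dump(f,open("t2.pkl","wb"));g=r.grab_frame("scene")
a=cv2.resize(f["pixels"][90:210,170:290,::-1],(400,400),interpolation=cv2.INTER_CUBIC)
b=cv2.resize(g["pixels"][180:290,260:370,::-1],(400,400),interpolation=cv2.INTER_CUBIC)
cv2.imwrite("pics/t2.png",np.hstack([a,b]))
E
```

```text
time_s: 7.92
eef_pos: [0.5098, 0.1984, 0.0989]
ee_rot: [-0.946, -2.996, 0.0]
force: [-0.1, -0.5, 0.6]
width: 0.502
gripper_force: 0.2
time_s: 9.42
eef_pos: [0.5068, 0.0158, 0.099]
ee_rot: [-0.898, 3.01, -0.0]
force: [-0.6, 0.2, -0.0]
width: 0.501
gripper_force: 0.0
```

View pics/t2.png

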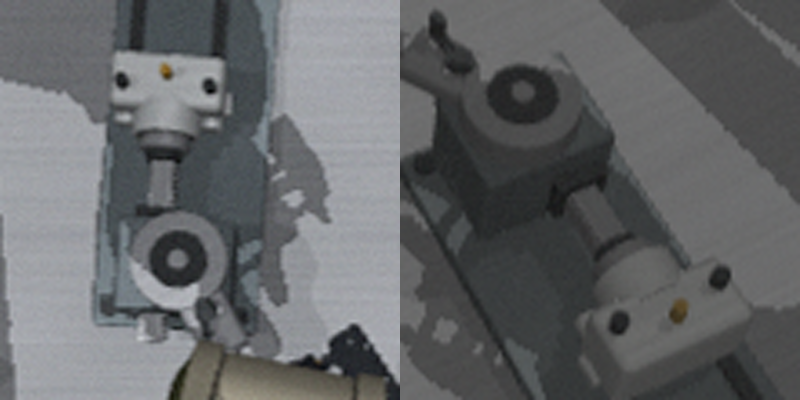

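The rack is well out and the ram is at the piston, which still stands a little proud (left panel about (165,140)). I'll do the second stroke in small steps and watch the force.

```bash
python3 -m handwheel '[[[-0.013,0.376,0],[0,0,1],0],[[-0.013,0.376,0],[0,0,1],0],[[-0.013,0.376,0],[0,0,1],0],[[-0.013,0.376,0],[0,0,1],0],[[-0.013,0.376,0],[0,0,1],0]]'
python3 -m handwheel '[[[-0.013,0.376,0],[0,0,1],0]]'
python3 -m handwheel '[[[-0.013,0.376,0],[0,0,1],0]]'
python3 -m handwheel '[[[-0.013,0.376,0],[0,0,1],0]]'
```

```text
time_s: 9.93
eef_pos: [0.485, 0.0691, 0.0993]
ee_rot: [-0.351, 3.119, -0.003]
force: [6.1, -5.5, -3.0]
width: 0.498
gripper_force: 3.5
time_s: 10.02
eef_pos: [0.483, 0.0802, 0.0994]
ee_rot: [-0.241, 3.129, -0.002]
force: [4.6, -4.3, -0.2]
width: 0.499
gripper_force: 2.4
time_s: 10.1
eef_pos: [0.4816, 0.0915, 0.0994]
ee_rot: [-0.132, 3.136, -0.002]
force: [4.7, -5.0, -0.4]
width: 0.503
gripper_force: 2.4
time_s: 10.18
eef_pos: [0.4811, 0.1027, 0.0995]
ee_rot: [-0.023, 3.138, -0.002]
force: [4.7, -5.4, -0.9]
width: 0.501
gripper_force: 2.9
```

```bash
python3 -m handwheel '[[[-0.003,0.188,0],[0,0,0.5],0]]'
python3 -m handwheel '[[[-0.003,0.188,0],[0,0,0.5],0]]'
python3 -m handwheel '[[[-0.003,0.188,0],[0,0,0.5],0]]'
python3 -m handwheel '[[[-0.003,0.188,0],[0,0,0.5],0]]'
```

```text
time_s: 10.27
eef_pos: [0.4809, 0.1089, 0.0995]
ee_rot: [0.031, 3.138, -0.002]
force: [2.4, -3.9, 0.1]
width: 0.5
gripper_force: 2.1
time_s: 10.35
eef_pos: [0.4811, 0.1141, 0.0995]
ee_rot: [0.083, 3.137, -0.002]
force: [3.3, -5.2, 0.2]
width: 0.503
gripper_force: 2.5
time_s: 10.43
eef_pos: [0.4816, 0.1194, 0.0995]
ee_rot: [0.138, 3.135, -0.002]
force: [4.8, -6.6, 0.0]
width: 0.498
gripper_force: 2.9
time_s: 10.52
eef_pos: [0.4822, 0.1249, 0.0995]
ee_rot: [0.193, 3.132, -0.002]
force: [3.3, -5.7, 0.9]
width: 0.504
gripper_force: 2.5
```

```bash
for i in 1; do :; done; python3 -m handwheel '[[[-0.003,0.188,0],[0,0,0.5],0]]' | grep -E "eef|force"
python3 -m handwheel '[[[-0.003,0.188,0],[0,0,0.5],0]]'| grep -E "eef|force"
python3 -m handwheel '[[[-0.003,0.188,0],[0,0,0.5],0]]'| grep -E "eef|force"
python3 -m handwheel '[[[-0.003,0.188,0],[0,0,0.5],0]]'| grep -E "eef|force"
```

```text
eef_pos: [0.4828, 0.1305, 0.0995]
force: [2.6, -5.3, 0.5]
gripper_force: 2.4
eef_pos: [0.4838, 0.136, 0.0995]
force: [3.4, -5.7, -0.3]
gripper_force: 2.6
eef_pos: [0.4849, 0.1415, 0.0994]
force: [2.6, -5.9, 0.9]
gripper_force: 2.6
eef_pos: [0.4862, 0.147, 0.0994]
force: [2.8, -5.7, 1.1]
gripper_force: 2.5
```

```bash
python3 -m handwheel '[[[-0.003,0.188,0],[0,0,0.5],0]]' | grep -E "eef|force"
python3 -m handwheel '[[[-0.003,0.188,0],[0,0,0.5],0]]'| grep -E "eef|force"
python3 -m handwheel '[[[-0.003,0.188,0],[0,0,0.5],0]]'| grep -E "eef|force"
python3 -m handwheel '[[[-0.003,0.188,0],[0,0,0.5],0]]'| grep -E "eef|force"
python3 -m handwheel '[[[-0.003,0.188,0],[0,0,0.5],0]]'| grep -E "eef|force"
python3 -m handwheel '[[[-0.003,0.188,0],[0,0,0.5],0]]'| grep -E "eef|force"
```

```text
eef_pos: [0.4876, 0.1524, 0.0994]
force: [2.1, -5.9, 1.2]
gripper_force: 2.6
eef_pos: [0.4893, 0.1578, 0.0994]
force: [2.6, -6.1, 0.8]
gripper_force: 2.5
eef_pos: [0.4911, 0.163, 0.0993]
force: [2.5, -5.7, 0.5]
gripper_force: 2.5
eef_pos: [0.4931, 0.1683, 0.0993]
force: [2.6, -5.8, 0.1]
gripper_force: 2.5
eef_pos: [0.4954, 0.1734, 0.0993]
force: [1.8, -5.6, 1.0]
gripper_force: 2.5
eef_pos: [0.4978, 0.1784, 0.0993]
force: [2.0, -6.3, 2.1]
gripper_force: 2.5
```

```bash
python3 -m handwheel '[[[-0.003,0.188,0],[0,0,0.5],0],[[-0.003,0.188,0],[0,0,0.5],0]]' | grep -E "eef|force"
python3 -m handwheel '[[[-0.003,0.188,0],[0,0,0.5],0],[[-0.003,0.188,0],[0,0,0.5],0]]'| grep -E "eef|force"
python3 -m handwheel '[[[-0.013,-0.376,0],[0,0,-1],0],[[-0.013,-0.376,0],[0,0,-1],0],[[-0.013,-0.376,0],[0,0,-1],0],[[-0.013,-0.376,0],[0,0,-1],0],[[-0.013,-0.376,0],[0,0,-1],0],[[-0.013,-0.376,0],[0,0,-1],0],[[-0.013,-0.376,0],[0,0,-1],0],[[-0.013,-0.376,0],[0,0,-1],0],[[-0.013,-0.376,0],[0,0,-1],0],[[-0.013,-0.376,0],[0,0,-1],0],[[-0.013,-0.376,0],[0,0,-1],0],[[-0.013,-0.376,0],[0,0,-1],0],[[-0.013,-0.376,0],[0,0,-1],0],[[-0.013,-0.376,0],[0,0,-1],0],[[-0.013,-0.376,0],[0,0,-1],0],[[-0.013,-0.376,0],[0,0,-1],0],[[-0.013,-0.376,0],[0,0,-1],0],[[0,0,0],[0,0,0],0]]'
python3 - <<'E'
from h import *;from station import r
f=r.grab_frame("top");g=r.grab_frame("scene")
a=cv2.resize(f["pixels"][120:180,190:250,::-1],(400,400),interpolation=cv2.INTER_CUBIC)
b=cv2.resize(g["pixels"][210:280,290:360,::-1],(400,400),interpolation=cv2.INTER_CUBIC)
cv2.imwrite("pics/t3.png",cv2.convertScaleAbs(np.hstack([a,b]),alpha=1.5))
E
```

```text
eef_pos: [0.5031, 0.1883, 0.0992]
force: [0.5, -6.3, 1.4]
gripper_force: 2.5
eef_pos: [0.5091, 0.1977, 0.0992]
force: [-0.6, -6.5, 1.2]
gripper_force: 3.0
time_s: 13.18
eef_pos: [0.5067, 0.0165, 0.099]
ee_rot: [-0.894, 3.011, -0.001]
force: [-0.4, -0.5, 0.9]
width: 0.501
gripper_force: 0.0
```

View pics/t3.png

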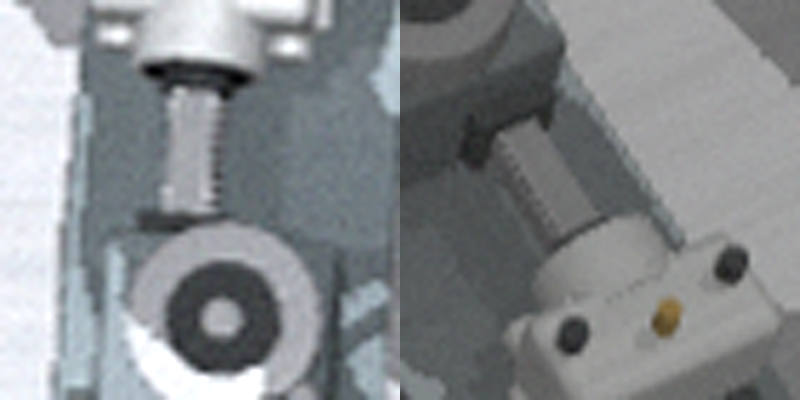

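The ram is almost at the rim. For the third stroke I'll use small steps from the start.

```bash
python3 -m handwheel '[[[-0.013,0.376,0],[0,0,1],0],[[-0.003,0.188,0],[0,0,0.5],0],[[-0.003,0.188,0],[0,0,0.5],0]]' | grep -E "eef|force"
python3 -m handwheel '[[[-0.003,0.188,0],[0,0,0.5],0]]'| grep -E "eef|force"
python3 -m handwheel '[[[-0.003,0.188,0],[0,0,0.5],0]]'| grep -E "eef|force"
python3 -m handwheel '[[[-0.003,0.188,0],[0,0,0.5],0]]'| grep -E "eef|force"
```

```text
eef_pos: [0.4949, 0.038, 0.0991]
force: [2.3, -1.1, -1.5]
gripper_force: 1.0
eef_pos: [0.4929, 0.043, 0.0991]
force: [2.9, -1.9, -2.1]
gripper_force: 1.8
eef_pos: [0.4911, 0.048, 0.0992]
force: [4.5, -3.8, -2.5]
gripper_force: 2.7
eef_pos: [0.4895, 0.053, 0.0992]
force: [6.6, -6.2, -3.8]
gripper_force: 3.5
```

```bash
python3 -m handwheel '[[[-0.001,0.094,0],[0,0,0.25],0]]'| grep -E "eef|force"
python3 -m handwheel '[[[-0.001,0.094,0],[0,0,0.25],0]]'| grep -E "eef|force"
```

```text
eef_pos: [0.4887, 0.0558, 0.0992]
force: [6.0, -6.0, -3.5]
gripper_force: 3.6
eef_pos: [0.4881, 0.0581, 0.0993]
force: [6.3, -6.8, -3.6]
gripper_force: 3.9
```

```bash
python3 -m handwheel '[[[-0.001,0.094,0],[0,0,0.25],0]]'| grep -E "eef|force"
python3 -m handwheel '[[[-0.001,0.094,0],[0,0,0.25],0]]'| grep -E "eef|force"
```

```text
eef_pos: [0.4875, 0.0607, 0.0992]
force: [6.8, -7.1, -3.1]
gripper_force: 4.1
eef_pos: [0.4868, 0.0633, 0.0993]
force: [7.2, -6.2, -4.6]
gripper_force: 4.4
```

Radial pad friction is muddying the reading. I'll ease off within the slack and push again cleanly.

```bash
python3 -m handwheel '[[[0,-0.15,0],[0,0,0],0],[[0,-0.1,0],[0,0,0],0],[[0,0,0],[0,0,0],0]]'| grep -E "eef|force"
python3 -m handwheel '[[[0,0.15,0],[0,0,0],0],[[-0.01,0.1,0],[0,0,0],0]]'| grep -E "eef|force"
python3 -m handwheel '[[[-0.005,0.06,0],[0,0,0.15],0]]'| grep -E "eef|force"
```

```text
eef_pos: [0.4886, 0.056, 0.0995]
force: [4.2, -4.9, -0.2]
gripper_force: 2.9
eef_pos: [0.486, 0.0632, 0.0993]
force: [-1.0, -11.0, 2.8]
gripper_force: 4.8
eef_pos: [0.4856, 0.0649, 0.0994]
force: [-0.2, -10.6, 1.4]
gripper_force: 4.9
```

10.4 N tangential, and the handle springs back elastically, so it has bottomed and is firm. I'll release.

```bash
python3 -m handwheel '[[[0,-0.15,0],[0,0,0],0],[[0,-0.15,0],[0,0,0],0],[[0,-0.1,0],[0,0,0],0],[[0,0,0],[0,0,0],0.15],[[0,0,0],[0,0,0],0.15]]'| grep -E "eef|force"
python3 -m handwheel '[[[0,0,0],[0,0,0],0.15],[[0,0,0],[0,0,0],0.15]]'| grep -E "eef|force"
python3 - <<'E'
from h import *;from station import r
f=r.grab_frame("top");g=r.grab_frame("scene")
a=cv2.resize(f["pixels"][120:180,190:250,::-1],(400,400),interpolation=cv2.INTER_CUBIC)
b=cv2.resize(g["pixels"][210:280,290:360,::-1],(400,400),interpolation=cv2.INTER_CUBIC)
cv2.imwrite("pics/t4.png",cv2.convertScaleAbs(np.hstack([a,b]),alpha=1.5))
E
```

```text
eef_pos: [0.4886, 0.0539, 0.099]
force: [2.1, -0.5, 0.3]
gripper_force: 1.0
eef_pos: [0.4885, 0.0539, 0.099]
force: [1.4, -1.5, 1.1]
gripper_force: 0.9
```

View pics/t4.png

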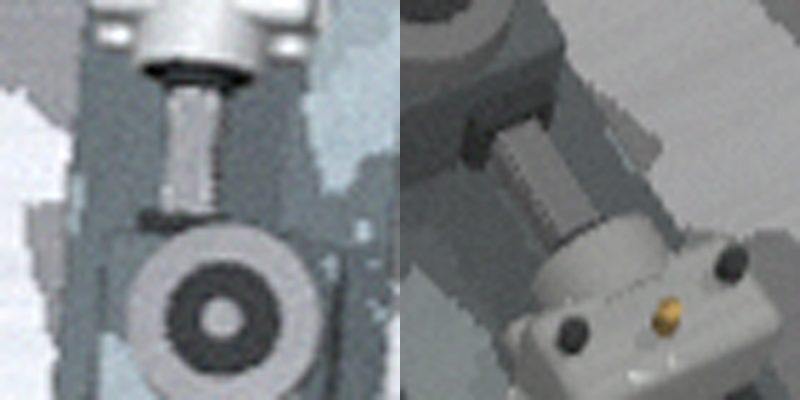

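The ram hasn't visibly moved since the last picture and sits at the rim, so the piston is home. I'll clear the last contact and lift off.

```bash
python3 -m handwheel '[[[0,-0.1,0],[0,0,0],0.2],[[0,-0.05,0],[0,0,0],0.3],[[0,0,0],[0,0,0],0.3],[[0,0,0],[0,0,0],0.3]]'| grep -E "eef|force"
python3 -m handwheel '[[[0,0,-0.4],[0,0,0],0.3],[[0,0,-0.8],[0,0,0],0.3],[[0,0,-1],[0,0,0],0.3],[[0,0,-1],[0,0,0],0.3],[[0,0,-1],[0,0,0],0.3],[[0.8,0,0],[0,0,0],0.3],[[0.8,0,0],[0,0,0],0.3],[[0.8,0,0],[0,0,0],0.3],[[0.8,0,0],[0,0,0],0.3],[[0,0,0],[0,0,0],0.3],[[0,0,0],[0,0,0],0.3]]'| grep -E "eef|force"
python3 - <<'E'
from h import *;from station import r
f=r.grab_frame("top");g=r.grab_frame("scene")
a=cv2.resize(f["pixels"][110:260,170:300,::-1],(400,460),interpolation=cv2.INTER_CUBIC)
b=cv2.resize(g["pixels"][130:280,230:360,::-1],(400,460),interpolation=cv2.INTER_CUBIC)
cv2.imwrite("pics/t5.png",cv2.convertScaleAbs(np.hstack([a,b]),alpha=1.3))
E
```

```text
eef_pos: [0.4896, 0.0492, 0.0988]
force: [0.6, -0.8, -0.4]
gripper_force: 0.4
eef_pos: [0.3964, 0.0253, 0.2252]
force: [0.2, 0.3, 0.7]
gripper_force: 0.0
```

View pics/t5.png

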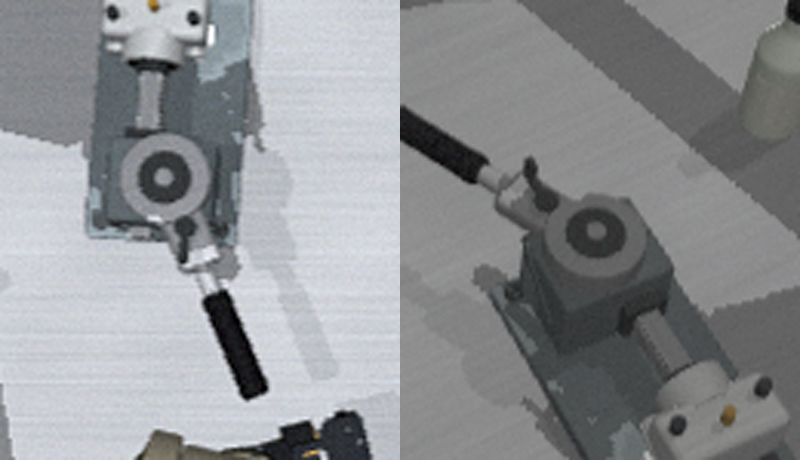

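```bash
python3 -c "
from station import r
print(r.finish_job())"
```

```text
the job is handed in; nothing more can be done
None
```

I flipped the lever fully to the pressing side and pressed the piston home: the handle went firm at about 10.4 N with the ram at the bore rim. I then let go with the lever still over and nothing else touched, and handed the job in; no verdict came back.

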